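# Tighten the manifold's big plug with the adjustable wrench

## Robot

A 6-joint arm with a two-finger parallel gripper is mounted at the origin on a cart in front of the work surface, level with it; the furniture and walls round the work are solid. World frame = base frame: x ahead of the robot, y to its left, z up, the work surface at z = 0. Lengths are in m, angles in rad, forces in N, time in s.
With the tool pointing down it reaches from about 0.275 to 0.85 m from the base axis. Payload 5.2 kg.
Tool frame: the origin (TCP) lies midway between the tips of the shut fingers; the grasp point (between the pads) lies 19 mm behind it; z points along the fingers, y is the line along which they close (so a half turn about z gives the same grasp; the last joint's range is limited). The gripper opens to 85 mm and grips with 20 to 120 N. Pads are 22 mm wide; open, the fingers measure 114 mm over their backs; the gripper's body (76 mm by 85 mm) begins 54 mm behind the grasp point. The pads swing forward as they close: fully open they stand 13 mm farther back than shut.
Start: joints at [-1.423, 0.259, 1.535, -0, 1.348, -0.203], TCP at [0.189, -0.517, 0.231] pointing down, gripper open.
Joint ranges: [-3.14, 3.14], [-0.91, 2.08], [0.19, 2.58], [-1.22, 4.36], [0.22, 2.71], [-3.12, 3.12]. Speed limits (rad/s): [2.57, 2.57, 3.14, 3.14, 3.14, 3.14].

## Interface

Orientations are given as a 3x3 rotation matrix whose columns are the frame's x, y, z axes.
In Python, from workcell import robot gives the robot as it stands.
- The arm moves only by the tool send_rows, never from a script. Its argument "plan" is a list of rows, each an object with "turn": the turn, a rotation vector about the tool's x, y, z in degrees, a list of three; "slide": the shift along the tool's x, y, z in mm, a list of three; "fingers": the gripper command: -1 is shut, 1 is fully open, values between are in proportion. In form: [{"turn": [ax, ay, az], "slide": [tx, ty, tz], "fingers": fingers}, ...]. A call has 1 to 12 rows; each row is the pose to reach, as a shift and turn from the pose commanded when the call began, along the tool's axes at that moment; what a row does not reach only later rows make up. A row lasts 1/12 s, in which the tool goes at most 41.7 mm and 7.16 degrees, less where a joint would pass 70% of its speed; a pose out of reach is approached as far as the arm can. A call with a gripper value outside its range is refused whole. The fingers move at their own pace and stop on an object; "squeeze" is the grip in N (left out, the last holds). Time passes only in rows, so rows that repeat a pose let the fingers close. It gives the time, the measured TCP pose, the force, the opening and the grip force at its end, in the units of the state.
- robot.read_state(): the state, without advancing time (a new reading comes with each control period).
- robot.capture(name): name is "scene" or "top" or "wrist"; returns (picture, depth): 420x560x3 uint8, blue, green, red; 420x560 float32, m along the optical axis (not along the pixel's ray), 0 where there is no reading.
- robot.camera_info(name): a dict with "camera_matrix" (3x3 intrinsics, pixels), "R" (3x3) and "t" (3): a world point X has camera coordinates R X + t; the wrist camera has in their place "mount" (4x4, takes a point from camera to tool coordinates, whose origin is the TCP and whose axes are the flange's). Camera axes: x right, y down, z forward; pixel columns grow to the right and rows downward; lengths in m; the calibration is good to about 2 mm. A picture is of the moment at which its call begins: read the wrist's pose just before it. camera_info takes no time and is no camera call.
- robot.sign_off(): hands the job in; it is judged then, once.
The state is a dict: "time": time; "joints": joint angles; "joint_velocities": joint speeds; "joint_efforts": joint torques, N m; "eef_pos": TCP position; "eef_rot": TCP orientation; "wrist_force": force on the tool from outside, world axes, zero at the start; "moment": the same for the moment, N m; "gripper_width": opening from 0.0 (shut) to 1.0 (fully open); "gripper_force": force on a finger pad.
Only numpy, scipy, OpenCV 4.12 (cv2) and the standard library are available. Lean on these libraries where they do the work, as an engineer would, in place of code of your own. Each camera call takes 0.05 s, during which the arm holds its last target. There are 200 camera calls.

## Task

The big hexagon plug on top of the manifold block is loose, and none of the spanners fits it. Pick up the adjustable wrench, lay it flat on the block with its open jaws round the plug's hexagon, and roll the wrench's worm with a fingertip until the jaws close snugly on two flats (do not force the moving jaw itself). Then swing the handle clockwise, seen from above, until the plug comes up against its stop; leave the wrench lying there with its jaws still snug, and the other things on the bench where they are.

Things in the scene. Friction and masses are not known exactly. Their poses are not given: they have to be found in the camera images.
- wrench_grip (a point): Adjustable wrench, bright steel, 270 mm long, 0.6 kg, 14 mm thick, always the same face up. This is its balance point, 7 mm above its underside; the handle is straight-sided, 24 to 27 mm wide, 27 mm here, from 30 mm ahead of this point to its round end 156 mm behind. Axes: +x along the handle towards the jaws, z up out of its upper face.
- wrench_mouth (a point): Between the wrench's jaws, in mid-thickness, 90 mm ahead of wrench_grip on the handle line: here lies the plug's axis when the jaws are snug and square on it. x points out of the open mouth (15 degrees left of the handle line), y from fixed to moving jaw. Flat jaw faces: fixed at y = -13.5 mm, moving at -13.5 mm + opening; mouth's bottom at x = -17.5, jaw tips at +20.
- worm_top (a point): Top of the wrench's worm, a ridged roller 16 mm in diameter and 16 mm long in a window behind the moving jaw, standing 2.6 mm proud of the wrench's upper face, 16.6 mm above its underside. Axes as wrench_mouth: the roller's axle runs along y. The point lies at x = -31, y = +5 mm from wrench_mouth. All else nearby, the plug too, is lower than this point.
- worm (a joint): Angle of the worm, rad. Dragging the roller's top towards the mouth (+x of worm_top) turns it positive and closes the jaw: 0.477 mm per rad, 1 mm for 17 mm rolled, so it takes several strokes. Pressed down with about 8 N it rolls with the fingertip (drag about 5 N) until the jaw bears on the hexagon; then it stalls and the fingertip slips (8 N and more).
- jaw: The wrench's moving jaw, 38 mm long, on the left of the mouth (jaws pointing away). Only the worm moves it; squeezing or pushing it by hand would strain the thread. Origin at the middle of the worm; axes as wrench_mouth.
- jaw_opening (a joint): Distance between the two jaw faces, m: 0.0305 to 0.032 at the start, 0.027 when it touches both flats, down to 0.0258 when screwed up as tight as a fingertip can.
- plug_centre (a point): Middle of the big hexagon plug: steel, 27 mm across flats, 31.2 mm across corners, 12 mm high, its top 13 mm above the block's upper face, standing alone near the block's right-hand end. Point on its axis, 7 mm above the block. Axes turn with the plug: its flats face x and every 60 degrees from it.
- plug_flat (a point): Middle of the flat facing the plug's +x, 13.5 mm from the axis, 7 mm above the block.
- plug (a joint): Angle of the plug, rad; grows as it turns clockwise seen from above. Hard stop (fully tight) at 0.90; starts between 0.35 and 0.60. It drags with 0.25 N m (about 1 to 4 N at the end of the wrench's handle) and stays where it is left. A light push is enough to reach the stop; the jaws spread if the handle's end is pushed on with much over 10 N.
- manifold_top (a point): Centre of the upper face of the aluminium manifold block, 150 (x) by 240 mm (y), 40 mm above the bench, bolted down by low feet at its ends. The plug stands 65 mm from here along -y; the rest of the face is flat and bare, so the wrench lies on it. The wrench fits with its handle 85 degrees left of the block's +x at the plug's stop, and left of that by what is still to turn (other fits 60 degrees on).
- brush_centre (a point): Flat swarf brush lying on the bench, 216 mm long, 36 mm wide; a bystander. Point at its middle.
- tin_centre (a point): Tin of cutting paste with a red lid, 69 mm in diameter, 50 mm high; a bystander. Point at its middle.

How it is judged:
By the outcome, as a careful person would: the job done as asked, in the order asked, and still so for the second after the job is handed in, with the robot touching nothing.
It also fails if it takes over 72 s, if anything falls off the work surface, if the arm or the gripper's body presses on something with over 40 N, if the wrist force passes 120 N, or if a joint passes its speed limit or range.

## Working session

There is one attempt and no reset: what is moved stays moved. The work goes in short steps, Python scripts to look and compute and a tool call to move; the robot and the scene stay as the last step left them, time stands still between calls to the robot, and variables do not carry over. Pictures are saved under pics/ and viewed, at most 10 in all, crops included, and the job is handed in when it is done.

Besides the shell and the picture viewer there is one more tool, called after "Emit:" by a JSON object that holds its "method" and its "body", one argument or row to a line. send_rows: Moves the arm, as the interface text tells. Its arguments: {"type":"object","properties":{"plan":{"type":"array"},"squeeze":{"type":"number"}},"required":["plan"]}

```bash
ls; mkdir -p pics; cat > h.py <<'E'
import numpy as np, cv2
from workcell import robot
def cap(n):
    s=robot.read_state(); im,d=robot.capture(n); c=robot.camera_info(n); K=np.array(c["camera_matrix"])
    if n=="wrist":
        M=np.array(c["mount"]); T=np.eye(4); T[:3,:3]=s["eef_rot"]; T[:3,3]=s["eef_pos"]; W=T@M
    else:
        W=np.eye(4); R=np.array(c["R"]); W[:3,:3]=R.T; W[:3,3]=-R.T@np.array(c["t"])
    return im,d,K,W
def onplane(K,W,u,v,z):
    r=W[:3,:3]@np.linalg.inv(K)@np.array([u,v,1.]); return W[:3,3]+r*(z-W[2,3])/r[2]
def cloud(d,K,W):
    v,u=np.indices(d.shape); P=np.stack([(u-K[0,2])/K[0,0]*d,(v-K[1,2])/K[1,1]*d,d],-1)
    return P@W[:3,:3].T+W[:3,3]
def topix(K,W,X):
    p=K@(W[:3,:3].T@(np.asarray(X)-W[:3,3])); return p[:2]/p[2]
E
python3 - <<'E'
from h import *
im,d,K,W=cap("top"); cv2.imwrite("pics/top.png",im); np.savez("top.npz",im=im,d=d,K=K,W=W)
im2,d2,K2,W2=cap("scene"); cv2.imwrite("pics/scene.png",im2)
print(W.round(3),K); print(robot.read_state())
E
```

```text
pics
[[-0.025 -0.994  0.107  0.368]
 [-1.     0.024 -0.012  0.056]
 [ 0.01  -0.107 -0.994  1.221]
 [ 0.     0.     0.     1.   ]] [[529.51588894   0.         281.90762079]
 [  0.         529.51588894 201.37197397]
 [  0.           0.           1.        ]]
{'time': 0.1, 'joints': array([-1.42278711e+00,  2.59269428e-01,  1.53599010e+00, -1.98896296e-05,
        1.34803593e+00, -2.02807324e-01]), 'joint_velocities': array([ 1.38115093e-05, -2.21619946e-03, -2.41929476e-03, -5.73116563e-04,
        1.35239264e-03, -2.28651678e-04]), 'joint_efforts': array([ 2.53299455e-03, -4.46968603e+01, -2.91244483e+01, -2.51967485e-04,
        6.31102870e-03,  1.59301675e-05]), 'eef_pos': array([ 0.18895272, -0.51599648,  0.23055162]), 'eef_rot': array([[ 9.39090938e-01,  3.43668644e-01, -2.70297635e-04],
       [ 3.43668597e-01, -9.39089489e-01,  1.68132624e-03],
       [ 3.23985439e-04, -1.67181104e-03, -9.99998550e-01]]), 'wrist_force': array([ 0.03099816, -0.43391715,  0.84900142]), 'moment': array([ 0.02442189,  0.02617896, -0.02216749]), 'gripper_force': 0.0, 'gripper_width': 0.9944304307562701}
```

View pics/top.png

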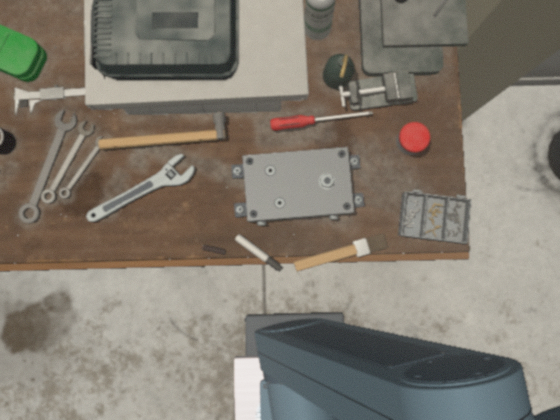

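View pics/scene.png

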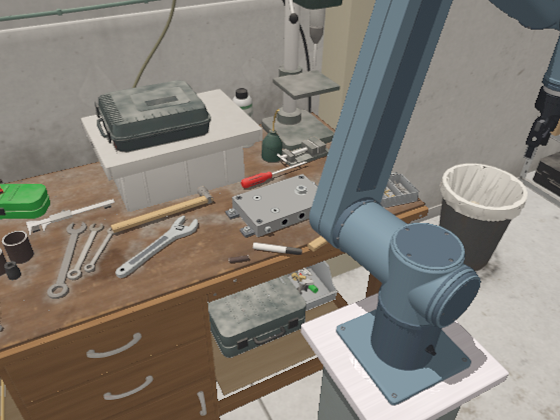

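The top view shows the wrench from (93,216) at its handle end to its head near (180,172), the block with the plug at (326,181), and the brush and hammer in front. The handle already lies roughly the way it must go.

```bash
python3 - <<'E'
from h import *
z=np.load("top.npz"); im,d,K,W=z["im"],z["d"],z["K"],z["W"]
for n,u,v,h in [("plug",326,181,.053),("wend",93,216,.014),("whead",180,172,.014),("tipA",184,157,.014),("tipB",193,178,.014),("bl",244,152,.04),("br",350,147,.04),("brr",356,214,.04),("bll",250,222,.04)]:
    print(n,onplane(K,W,u,v,h).round(3), cloud(d,K,W)[v,u].round(3))
cv2.imwrite("pics/topc.png",cv2.resize(im[130:280,80:380],None,fx=2.6,fy=2.6,interpolation=cv2.INTER_CUBIC))
print(robot.camera_info("wrist"))
E
```

```text
plug [ 0.538 -0.058  0.053] [ 0.538 -0.059  0.051]
wend [0.475 0.472 0.014] [0.475 0.472 0.013]
whead [0.572 0.273 0.014] [0.574 0.276 0.   ]
tipA [0.607 0.264 0.014] [ 0.61   0.267 -0.002]
tipB [0.557 0.244 0.014] [ 0.56   0.246 -0.   ]
bl [0.61  0.124 0.04 ] [ 0.618  0.126 -0.   ]
br [ 0.616 -0.117  0.04 ] [ 0.625 -0.123 -0.002]
brr [ 0.463 -0.124  0.04 ] [ 0.466 -0.13   0.003]
bll [0.451 0.113 0.04 ] [0.454 0.115 0.001]
{'camera_matrix': array([[371.31067873,   0.        , 286.34188965],
       [  0.        , 371.31067873, 206.79238448],
       [  0.        ,   0.        ,   1.        ]]), 'mount': array([[-1.74140482e-04, -9.61014124e-01, -2.76499226e-01,
         7.11090965e-02],
       [ 9.99999939e-01, -2.50666608e-04,  2.41424473e-04,
         4.99267701e-04],
       [-3.01321451e-04, -2.76499168e-01,  9.61014110e-01,
        -1.43411201e-01],
       [ 0.00000000e+00,  0.00000000e+00,  0.00000000e+00,
         1.00000000e+00]])}
```

View pics/topc.png

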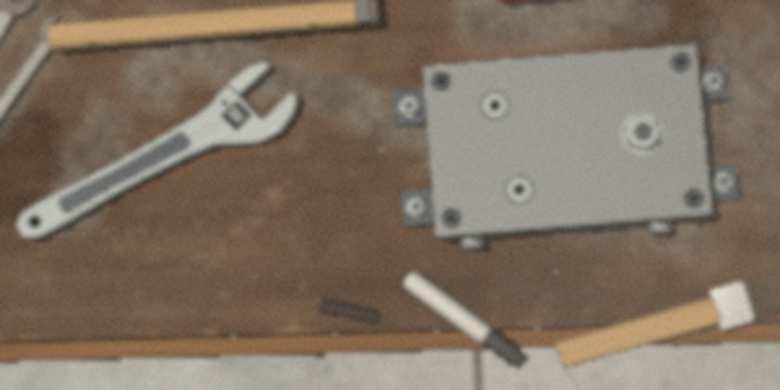

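Emit:
{"method": "send_rows", "body": {
  "plan": [
    {"turn": [0,0,-50],"slide": [316,-338,0],"fingers": 1},
    {"turn": [0,0,-50],"slide": [316,-338,0],"fingers": 1},
    {"turn": [0,0,-50],"slide": [316,-338,0],"fingers": 1},
    {"turn": [0,0,-50],"slide": [316,-338,0],"fingers": 1},
    {"turn": [0,0,-50],"slide": [316,-338,0],"fingers": 1},
    {"turn": [0,0,-50],"slide": [316,-338,0],"fingers": 1},
    {"turn": [0,0,-50],"slide": [316,-338,0],"fingers": 1},
    {"turn": [0,0,-50],"slide": [316,-338,0],"fingers": 1},
    {"turn": [0,0,-50],"slide": [316,-338,0],"fingers": 1},
    {"turn": [0,0,-50],"slide": [316,-338,0],"fingers": 1},
    {"turn": [0,0,-50],"slide": [316,-338,0],"fingers": 1},
    {"turn": [0,0,-50],"slide": [316,-338,0],"fingers": 1}
  ]
}}

```text
time: 1.1
eef_pos: [0.3706, -0.0841, 0.2312]
eef_rot: [[0.334, 0.943, 0.001], [0.943, -0.334, 0.003], [0.003, -0.0, -1.0]]
wrist_force: [-0.2, -0.4, -0.5]
gripper_width: 0.998
gripper_force: 0.0
```

Emit:
{"method": "send_rows", "body": {
  "plan": [
    {"turn": [0,0,-48],"slide": [455,29,0],"fingers": 1},
    {"turn": [0,0,-48],"slide": [455,29,0],"fingers": 1},
    {"turn": [0,0,-48],"slide": [455,29,0],"fingers": 1},
    {"turn": [0,0,-48],"slide": [455,29,0],"fingers": 1},
    {"turn": [0,0,-48],"slide": [455,29,0],"fingers": 1},
    {"turn": [0,0,-48],"slide": [455,29,0],"fingers": 1},
    {"turn": [0,0,-48],"slide": [455,29,0],"fingers": 1},
    {"turn": [0,0,-48],"slide": [455,29,0],"fingers": 1},
    {"turn": [0,0,-48],"slide": [455,29,0],"fingers": 1},
    {"turn": [0,0,-48],"slide": [455,29,0],"fingers": 1},
    {"turn": [0,0,-48],"slide": [455,29,0],"fingers": 1},
    {"turn": [0,0,-48],"slide": [455,29,0],"fingers": 1}
  ]
}}

```text
time: 2.1
eef_pos: [0.5533, 0.3329, 0.229]
eef_rot: [[-0.474, 0.88, -0.001], [0.88, 0.474, 0.002], [0.002, 0.0, -1.0]]
wrist_force: [-0.3, -0.9, 0.5]
gripper_width: 1.003
gripper_force: 0.0
```

Emit:
{"method": "send_rows", "body": {
  "plan": [
    {"turn": [0,0,0],"slide": [0,0,0],"fingers": 1},
    {"turn": [0,0,0],"slide": [0,0,0],"fingers": 1}
  ]
}}

```text
time: 2.27
eef_pos: [0.5514, 0.3267, 0.2303]
eef_rot: [[-0.471, 0.882, -0.002], [0.882, 0.471, -0.001], [-0.0, -0.002, -1.0]]
wrist_force: [-1.0, -0.1, 0.7]
gripper_width: 0.995
gripper_force: 0.0
```

```bash
python3 - <<'E'
from h import *
im,d,K,W=cap("wrist"); np.savez("w1.npz",im=im,d=d,K=K,W=W)
P=cloud(d,K,W)
cv2.imwrite("pics/w1.png",cv2.resize(im,(800,600),interpolation=cv2.INTER_CUBIC))
m=(P[...,2]>.009)&(P[...,2]<.03)&(d>0)&(abs(P[...,0]-.54)<.12)&(abs(P[...,1]-.36)<.16)
print(m.sum(),P[m].mean(0),np.median(P[m][:,2]))
E
```

```text
13694 [0.58425214 0.35693023 0.01778185] 0.015477795031697217
```

View pics/w1.png

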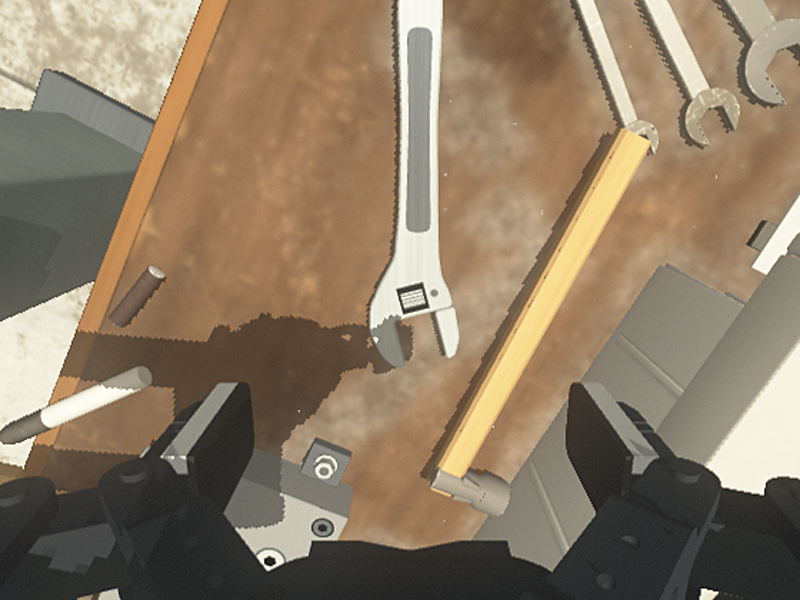

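The view shows the handle line from (420,60) to (419,230), the worm at (412,297), jaw tips at (398,363) and (448,352), all in the 800x600 picture.

```bash
cat >> h.py <<'E'
def handle(im,d,K,W,z0,c,rad=.17):
    "points of wrench top near plane z0"
    P=cloud(d,K,W); m=(abs(P[...,2]-z0)<.005)&(d>0)&(np.hypot(P[...,0]-c[0],P[...,1]-c[1])<rad)
    n,l,s,_=cv2.connectedComponentsWithStats(m.astype(np.uint8)); return P,l,s
E
python3 - <<'E'
from h import *
z=np.load("w1.npz"); im,d,K,W=[z[k] for k in("im","d","K","W")]
k=1.4286
a=onplane(K,W,420/k,60/k,.014); b=onplane(K,W,419/k,230/k,.014); w=onplane(K,W,412/k,297/k,.0166)
wl,wr=[onplane(K,W,x/k,230/k,.014) for x in(398,440)]
print("width",np.linalg.norm(wl-wr))
P,l,s=handle(im,d,K,W,.0135,w[:2],.3)
i=l[int(150/k),int(420/k)]; Q=P[l==i]; print(len(Q),Q.mean(0))
e=(b-a)[:2]; e/=np.linalg.norm(e); n=np.array([-e[1],e[0]])
t=(Q[:,:2]-w[:2])@e; o=(Q[:,:2]-w[:2])@n
# midline from slices behind the worm
c=[(x,(o[(t>x-4e-3)&(t<x+4e-3)].max()+o[(t>x-4e-3)&(t<x+4e-3)].min())/2,np.ptp(o[(t>x-4e-3)&(t<x+4e-3)])) for x in np.arange(-.15,-.035,.01)]
print(np.array(c).round(4)); print("t range",t.min(),t.max())
f=np.polyfit([x[0] for x in c],[x[1] for x in c],1); print(f)
ang=np.arctan2(e[1],e[0]); print("dir",np.degrees(ang),"corr",np.degrees(np.arctan(f[0])),"worm",w)
e2=e+n*f[0]; e2/=np.linalg.norm(e2)
on=w[:2]+n*f[1]; print("grip",on-e2*.0588)
E
```

```text
width 0.02862968482779917
7971 [0.53882239 0.36044569 0.01475938]
[[-0.15    0.0039  0.0253]
 [-0.14    0.0043  0.0245]
 [-0.13    0.004   0.0238]
 [-0.12    0.004   0.024 ]
 [-0.11    0.0041  0.0242]
 [-0.1     0.0041  0.0244]
 [-0.09    0.0042  0.0246]
 [-0.08    0.0038  0.0258]
 [-0.07    0.0038  0.026 ]
 [-0.06    0.0038  0.0261]
 [-0.05    0.0034  0.0273]
 [-0.04    0.003   0.0285]]
t range -0.18761489929967382 0.05380155098134216
[-0.0071424   0.00318687]
dir -61.924114465886504 corr -0.4092224167313313 worm [0.56998575 0.29723238 0.0166    ]
grip [0.54549519 0.35080929]
```

Emit:
{"method": "send_rows", "body": {
  "plan": [
    {"turn": [0,0,0.3],"slide": [24,6,35],"fingers": 1},
    {"turn": [0,0,0.3],"slide": [24,6,75],"fingers": 1},
    {"turn": [0,0,0.3],"slide": [24,6,115],"fingers": 1},
    {"turn": [0,0,0.3],"slide": [24,6,155],"fingers": 1},
    {"turn": [0,0,0.3],"slide": [24,6,185],"fingers": 1},
    {"turn": [0,0,0.3],"slide": [24,6,205],"fingers": 1},
    {"turn": [0,0,0.3],"slide": [24,6,218],"fingers": 1},
    {"turn": [0,0,0.3],"slide": [24,6,226],"fingers": 1},
    {"turn": [0,0,0.3],"slide": [24,6,226],"fingers": 1},
    {"turn": [0,0,0.3],"slide": [24,6,226],"fingers": 0.3},
    {"turn": [0,0,0.3],"slide": [24,6,226],"fingers": -0.2},
    {"turn": [0,0,0.3],"slide": [24,6,226],"fingers": -0.6}
  ],
  "squeeze": 60
}}

```text
time: 3.32
eef_pos: [0.547, 0.3519, 0.0073]
eef_rot: [[-0.466, 0.885, 0.003], [0.885, 0.466, 0.001], [-0.0, 0.003, -1.0]]
wrist_force: [0.5, 0.2, 0.1]
gripper_width: 0.609
gripper_force: 0.0
```

Emit:
{"method": "send_rows", "body": {
  "plan": [
    {"turn": [0,0,0],"slide": [0,0,0],"fingers": -1},
    {"turn": [0,0,0],"slide": [0,0,0],"fingers": -1},
    {"turn": [0,0,0],"slide": [0,0,0],"fingers": -1},
    {"turn": [0,0,0],"slide": [0,0,0],"fingers": -1},
    {"turn": [0,0,0],"slide": [0,0,0],"fingers": -1}
  ],
  "squeeze": 60
}}

```text
time: 3.73
eef_pos: [0.5457, 0.3515, 0.0066]
eef_rot: [[-0.467, 0.884, 0.0], [0.884, 0.467, -0.0], [-0.0, 0.0, -1.0]]
wrist_force: [-3.0, -1.3, 6.8]
gripper_width: 0.269
gripper_force: 60.1
```

Emit:
{"method": "send_rows", "body": {
  "plan": [
    {"turn": [0,0,0],"slide": [0,0,-15],"fingers": -1},
    {"turn": [0,0,0],"slide": [0,0,-45],"fingers": -1},
    {"turn": [0,0,0],"slide": [0,0,-80],"fingers": -1},
    {"turn": [0,0,0],"slide": [-10,-9,-115],"fingers": -1},
    {"turn": [0,0,0],"slide": [-25,-21,-150],"fingers": -1},
    {"turn": [0,0,0],"slide": [-43,-36,-180],"fingers": -1},
    {"turn": [0,0,0],"slide": [-65,-55,-205],"fingers": -1},
    {"turn": [0,0,0],"slide": [-90,-76,-225],"fingers": -1},
    {"turn": [0,0,0],"slide": [-115,-97,-240],"fingers": -1},
    {"turn": [0,0,0],"slide": [-140,-118,-245],"fingers": -1},
    {"turn": [0,0,0],"slide": [-167,-141,-245],"fingers": -1},
    {"turn": [0,0,0],"slide": [-194,-164,-245],"fingers": -1}
  ],
  "squeeze": 60
}}

```text
time: 4.73
eef_pos: [0.4899, 0.1022, 0.2501]
eef_rot: [[-0.467, 0.884, -0.001], [0.884, 0.467, -0.0], [0.0, -0.001, -1.0]]
wrist_force: [0.9, -1.0, -6.5]
gripper_width: 0.268
gripper_force: 60.4
```

Emit:
{"method": "send_rows", "body": {
  "plan": [
    {"turn": [0,0,0],"slide": [-27,-23,0],"fingers": -1},
    {"turn": [0,0,0],"slide": [-54,-46,0],"fingers": -1},
    {"turn": [0,0,0],"slide": [-81,-69,0],"fingers": -1},
    {"turn": [0,0,0],"slide": [-106,-90,0],"fingers": -1},
    {"turn": [0,0,0],"slide": [-126,-107,0],"fingers": -1},
    {"turn": [0,0,0],"slide": [-140,-119,0],"fingers": -1},
    {"turn": [0,0,0],"slide": [-150,-126,0],"fingers": -1},
    {"turn": [0,0,0],"slide": [-152,-127,0],"fingers": -1},
    {"turn": [0,0,0],"slide": [-152,-127,0],"fingers": -1},
    {"turn": [0,0,0],"slide": [-152,-127,0],"fingers": -1}
  ]
}}

```text
time: 5.57
eef_pos: [0.4493, -0.0896, 0.2498]
eef_rot: [[-0.466, 0.885, -0.001], [0.885, 0.466, 0.001], [0.002, -0.0, -1.0]]
wrist_force: [-0.3, 0.1, -6.5]
gripper_width: 0.264
gripper_force: 60.4
```

```bash
python3 - <<'E'
from h import *
im,d,K,W=cap("wrist"); np.savez("w2.npz",im=im,d=d,K=K,W=W)
p=topix(K,W,[.538,-.058,.053]); print(p, robot.read_state()["eef_pos"],robot.read_state()["wrist_force"])
u,v=np.clip(p.astype(int),0,[480,350]); 
c=im[max(v-50,0):v+50,max(u-60,0):u+60]; print(max(u-60,0),max(v-50,0),c.shape)
A=cv2.resize(im,(400,300)); B=cv2.resize(c,None,fx=4.8,fy=4.8,interpolation=cv2.INTER_CUBIC)
o=np.zeros((600,800,3),np.uint8); o[:300,:400]=A; B=B[:,:576] ; cv2.imwrite("pics/w2.png",np.hstack([cv2.resize(A,(220,165)).repeat(1,0) if 0 else np.pad(cv2.resize(A,(220,165)),((0,B.shape[0]-165),(0,0),(0,0))),B]))
E
```

```text
[384.27565109 191.56485915] [ 0.44944146 -0.08936667  0.24989297] [ 0.24167437  0.78999983 -6.55985473]
324 141 (100, 120, 3)
```

View pics/w2.png

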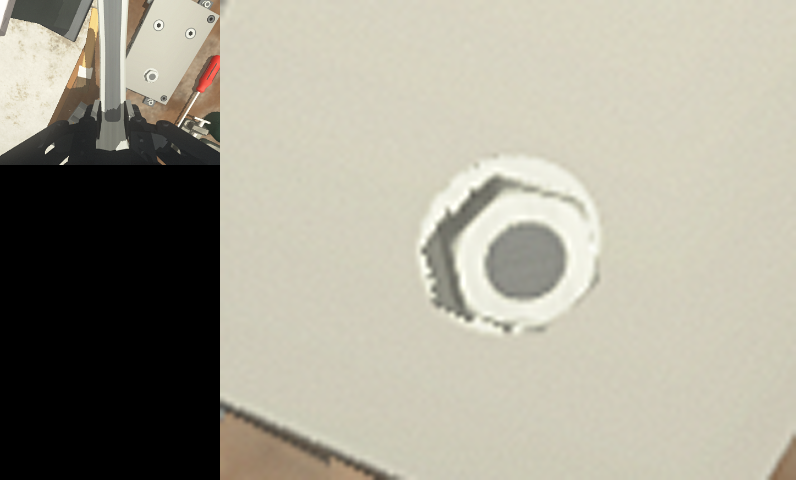

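The plug's bright hexagon top is at about (526,258) in the crop, with the dark left side faces showing its corners near (452,243) and (505,183). I'll fit the prism outline numerically.

```bash
cat > fit.py <<'E'
from h import *
import sys
z=np.load(sys.argv[1]); im,d,K,W=[z[k] for k in("im","d","K","W")]
g=cv2.GaussianBlur(cv2.cvtColor(im,cv2.COLOR_BGR2GRAY).astype(np.float32),(0,0),.8)
gx,gy=cv2.Sobel(g,cv2.CV_32F,1,0),cv2.Sobel(g,cv2.CV_32F,0,1)
def proj(X):
    p=((X-W[:3,3])@W[:3,:3])@K.T; return p[:,:2]/p[:,2:]
r=.0156; s=np.linspace(.05,.95,15)[:,None]
def score(x,y,th):
    sc=0
    C=[np.array([x+r*np.cos(th+np.pi/6+k*np.pi/3),y+r*np.sin(th+np.pi/6+k*np.pi/3),.053]) for k in range(7)]
    for k in range(6):
        p=proj(C[k]*(1-s)+C[k+1]*s); t=p[-1]-p[0]; n=np.array([-t[1],t[0]])/np.linalg.norm(t)
        q=p.astype(np.float32)
        a=cv2.remap(gx,q[:,:1],q[:,1:],1)*n[0]+cv2.remap(gy,q[:,:1],q[:,1:],1)*n[1]
        sc+=min(abs(a.mean()),60)
    return sc
c0=onplane(K,W,387.75,195.4,.053); print("disc",c0)
best=sorted((-score(c0[0]+dx,c0[1]+dy,np.radians(t)),dx,dy,t) for dx in np.arange(-.004,.0041,.0005) for dy in np.arange(-.004,.0041,.0005) for t in range(0,60,1))[:8]
for b in best: print(np.round(b,4))
P=cloud(d,K,W)
for k in [(300,100)]:pass
m=(abs(P[...,2]-.04)<.004)&(np.hypot(P[...,0]-.54,P[...,1])<.2)
m=(m*255).astype(np.uint8); n,l,st,_=cv2.connectedComponentsWithStats(m); i=1+st[1:,4].argmax()
Q=P[(l==i)]; pts=(Q[:,:2]*1000).astype(np.float32); print("block",Q[:,2].mean(),cv2.minAreaRect(pts))
E
python3 fit.py w2.npz
```

```text
disc [ 0.54288812 -0.05964274  0.053     ]
[-3.6e+02 -2.0e-03  1.0e-03  3.2e+01]
[-3.6e+02 -2.0e-03  1.0e-03  3.3e+01]
[-3.6e+02 -2.0e-03  1.0e-03  3.4e+01]
[-3.6e+02 -1.5e-03 -1.0e-03  3.0e+01]
[-3.6e+02 -1.5e-03 -1.0e-03  3.1e+01]
[-3.6e+02 -1.5e-03  1.0e-03  3.3e+01]
[-3.6e+02 -1.5e-03  1.0e-03  3.4e+01]
[-3.6e+02 -1.5e-03  1.5e-03  2.9e+01]
block 0.04093245168564533 ((538.106689453125, 5.493194580078125), (150.76556396484375, 239.7772674560547), 3.3073482513427734)
```

```bash
sed -i 's/,60)/,400)/' fit.py; python3 fit.py w2.npz | head -7
python3 - <<'E'
from h import *
z=np.load("w2.npz"); im,d,K,W=[z[k] for k in("im","d","K","W")]
P=cloud(d,K,W)
c=np.array([.5422,-.0595])
m=(P[...,2]>.0495)&(P[...,2]<.06)&(np.hypot(*(P[...,:2]-c).transpose(2,0,1))<.03)
Q=P[m]; print(m.sum(),Q.mean(0),(Q.min(0)+Q.max(0))/2,cv2.minEnclosingCircle((Q[:,:2]*1000).astype(np.float32)))
# support widths at each normal angle: flats show minima
for t in range(0,60,3):
    a=np.radians(t+np.arange(0,180,60)); w=[np.ptp(Q[:,:2]@[np.cos(x),np.sin(x)])*1000 for x in a]; print(t,np.round(w,1),round(sum(w),1))
E
```

```text
disc [ 0.54288812 -0.05964274  0.053     ]
[-8.729601e+02 -1.000000e-03  1.500000e-03  4.500000e+01]
[-8.716757e+02 -1.000000e-03  1.500000e-03  4.400000e+01]
[-8.713185e+02 -1.000000e-03  1.500000e-03  4.600000e+01]
[-8.70442e+02 -1.00000e-03  1.50000e-03  4.30000e+01]
[-8.691195e+02 -1.000000e-03  1.500000e-03  4.700000e+01]
[-8.665257e+02 -1.000000e-03  1.500000e-03  4.200000e+01]
714 [ 0.54092812 -0.05894088  0.05386762] [ 0.54127196 -0.05923932  0.05303744] ((541.4322509765625, -59.227088928222656), 15.478194236755371)
0 [28.9 30.  29.7] 88.6
3 [29.2 30.3 30. ] 89.6
6 [29.5 30.6 30.3] 90.4
9 [29.7 30.8 30.4] 90.9
12 [29.8 30.9 30.5] 91.2
15 [29.8 31.  30.6] 91.3
18 [29.7 30.9 30.6] 91.3
21 [29.6 30.8 30.6] 91.0
24 [29.4 30.5 30.5] 90.4
27 [29.1 30.2 30.3] 89.7
30 [28.9 29.8 30.1] 88.7
33 [28.5 29.3 29.7] 87.6
36 [28.1 28.8 29.3] 86.2
39 [27.6 28.2 28.8] 84.6
42 [27.1 27.4 28.2] 82.7
45 [27.  27.2 27.7] 81.9
48 [27.7 27.8 27.5] 83.0
51 [28.4 28.3 27.5] 84.2
54 [29.  28.8 28. ] 85.8
57 [29.5 29.3 28.5] 87.3
```

Emit:
{"method": "send_rows", "body": {
  "plan": [
    {"turn": [0,0,-1],"slide": [15,18,20],"fingers": -1},
    {"turn": [0,0,-2.2],"slide": [35,42,45],"fingers": -1},
    {"turn": [0,0,-2.2],"slide": [55,65,75],"fingers": -1},
    {"turn": [0,0,-2.2],"slide": [68,81,105],"fingers": -1},
    {"turn": [0,0,-2.2],"slide": [74,88,130],"fingers": -1},
    {"turn": [0,0,-2.2],"slide": [75.3,89.5,150],"fingers": -1},
    {"turn": [0,0,-2.2],"slide": [75.3,89.5,165],"fingers": -1},
    {"turn": [0,0,-2.2],"slide": [75.3,89.5,170],"fingers": -1},
    {"turn": [0,0,-2.2],"slide": [75.3,89.5,170],"fingers": -1},
    {"turn": [0,0,-2.2],"slide": [75.3,89.5,170],"fingers": -1}
  ]
}}

```text
time: 6.45
eef_pos: [0.4942, 0.0184, 0.0808]
eef_rot: [[-0.501, 0.866, 0.0], [0.866, 0.501, -0.0], [-0.0, 0.0, -1.0]]
wrist_force: [0.0, 0.5, -6.3]
gripper_width: 0.261
gripper_force: 60.5
```

```bash
python3 - <<'E'
from h import *
s=robot.read_state(); print(s["eef_pos"],s["eef_rot"][:,0],s["wrist_force"])
im,d,K,W=cap("top"); np.savez("t2.npz",im=im,d=d,K=K,W=W)
im2,d2,K2,W2=cap("scene"); 
p=topix(K,W,[.54,-.06,.07]); u,v=p.astype(int); q=topix(K2,W2,[.54,-.06,.07]); a,b=q.astype(int); print(p,q)
A=cv2.resize(im[v-30:v+30,u-40:u+40],None,fx=5,fy=5,interpolation=cv2.INTER_CUBIC);B=cv2.resize(im2[b-30:b+30,a-40:a+40],None,fx=5,fy=5,interpolation=cv2.INTER_CUBIC)
cv2.imwrite("pics/t2.png",np.hstack([A,B]))
E
```

```text
[0.49416792 0.01844059 0.08079585] [-5.00645472e-01  8.65652389e-01 -2.28626826e-04] [ 0.04925929  0.5102687  -6.32027085]
[327.40302142 178.79383844] [301.57503384 183.03312731]
```

View pics/t2.png

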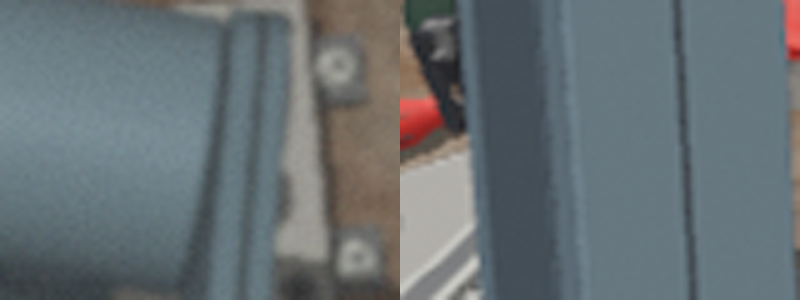

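Emit:
{"method": "send_rows", "body": {
  "plan": [
    {"turn": [0,0,0],"slide": [1,0,8],"fingers": -1},
    {"turn": [0,0,0],"slide": [1,0,15],"fingers": -1},
    {"turn": [0,0,0],"slide": [1,0,18],"fingers": -1},
    {"turn": [0,0,0],"slide": [1,0,20],"fingers": -1},
    {"turn": [0,0,0],"slide": [1,0,22],"fingers": -1},
    {"turn": [0,0,0],"slide": [1,0,23],"fingers": -1},
    {"turn": [0,0,0],"slide": [1,0,24],"fingers": -1},
    {"turn": [0,0,0],"slide": [1,0,25],"fingers": -1},
    {"turn": [0,0,0],"slide": [1,0,26],"fingers": -1},
    {"turn": [0,0,0],"slide": [1,0,26],"fingers": -1}
  ]
}}

```text
time: 7.38
eef_pos: [0.4932, 0.0189, 0.0542]
eef_rot: [[-0.5, 0.866, -0.0], [0.866, 0.5, 0.0], [0.0, -0.0, -1.0]]
wrist_force: [0.4, 0.4, -6.9]
gripper_width: 0.27
gripper_force: 60.5
```

Emit:
{"method": "send_rows", "body": {
  "plan": [
    {"turn": [0,0,0],"slide": [0,0,2],"fingers": -1},
    {"turn": [0,0,0],"slide": [0,0,4],"fingers": -1},
    {"turn": [0,0,0],"slide": [0,0,5],"fingers": -1},
    {"turn": [0,0,0],"slide": [0,0,6],"fingers": -1},
    {"turn": [0,0,0],"slide": [0,0,6.5],"fingers": -1},
    {"turn": [0,0,0],"slide": [0,0,6.5],"fingers": -1}
  ]
}}

```text
time: 7.88
eef_pos: [0.4932, 0.0189, 0.0477]
eef_rot: [[-0.5, 0.866, -0.0], [0.866, 0.5, 0.0], [0.0, -0.0, -1.0]]
wrist_force: [0.3, 0.2, -6.3]
gripper_width: 0.268
gripper_force: 60.6
```

Emit:
{"method": "send_rows", "body": {
  "plan": [
    {"turn": [0,0,0],"slide": [0,0,0.5],"fingers": -1},
    {"turn": [0,0,0],"slide": [0,0,1],"fingers": -1},
    {"turn": [0,0,0],"slide": [0,0,1.5],"fingers": -1},
    {"turn": [0,0,0],"slide": [0,0,1.5],"fingers": -1}
  ]
}}

```text
time: 8.22
eef_pos: [0.4934, 0.0189, 0.0464]
eef_rot: [[-0.5, 0.866, 0.0], [0.866, 0.5, 0.0], [-0.0, 0.0, -1.0]]
wrist_force: [0.2, -0.2, -5.0]
gripper_width: 0.268
gripper_force: 60.8
```

Emit:
{"method": "send_rows", "body": {
  "plan": [
    {"turn": [0,0,0],"slide": [0,0,0.5],"fingers": -1},
    {"turn": [0,0,0],"slide": [0,0,0.5],"fingers": -1},
    {"turn": [0,0,0],"slide": [0,0,0.5],"fingers": -0.2},
    {"turn": [0,0,0],"slide": [0,0,0.5],"fingers": 0},
    {"turn": [0,0,0],"slide": [0,0,0.5],"fingers": 0.3},
    {"turn": [0,0,0],"slide": [0,0,0.5],"fingers": 0.3},
    {"turn": [0,0,0],"slide": [0,0,0.5],"fingers": 0.3},
    {"turn": [0,0,0],"slide": [0,0,-20],"fingers": 0.3},
    {"turn": [0,0,0],"slide": [0,0,-60],"fingers": 0.3},
    {"turn": [0,0,0],"slide": [0,0,-100],"fingers": 0},
    {"turn": [0,0,0],"slide": [30,0,-130],"fingers": -0.5},
    {"turn": [0,0,0],"slide": [30,0,-130],"fingers": -1}
  ]
}}

```text
time: 9.22
eef_pos: [0.4801, 0.0468, 0.1824]
eef_rot: [[-0.5, 0.866, 0.009], [0.866, 0.5, 0.0], [-0.004, 0.008, -1.0]]
wrist_force: [0.2, 1.0, 0.2]
gripper_width: 0.234
gripper_force: 0.0
```

Emit:
{"method": "send_rows", "body": {
  "plan": [
    {"turn": [0,0,0],"slide": [0,0,0],"fingers": -1},
    {"turn": [0,0,0],"slide": [0,0,0],"fingers": -1}
  ]
}}

```text
time: 9.38
eef_pos: [0.478, 0.0449, 0.176]
eef_rot: [[-0.501, 0.866, 0.0], [0.866, 0.501, -0.0], [-0.0, -0.0, -1.0]]
wrist_force: [-0.3, -0.7, -0.5]
gripper_width: -0.003
gripper_force: 0.0
```

```bash
cat > look.py <<'E'
from h import *
import sys
s=robot.read_state(); im,d,K,W=cap("wrist"); np.savez(sys.argv[1]+".npz",im=im,d=d,K=K,W=W); print(s["time"],s["eef_pos"],s["eef_rot"][:,0])
p=topix(K,W,[.54,-.055,.055]); u,v=p.astype(int); a,b=max(u-80,0),max(v-60,0); print(p,a,b)
cv2.imwrite("pics/"+sys.argv[1]+".png",cv2.resize(im[b:b+120,a:a+160],None,fx=5,fy=5,interpolation=cv2.INTER_CUBIC))
E
python3 look.py w3
```

```text
9.3833 [0.47797404 0.04494598 0.17596339] [-5.00673073e-01  8.65636424e-01 -2.33772946e-04]
[289.83239042 335.91074658] 209 275
```

View pics/w3.png

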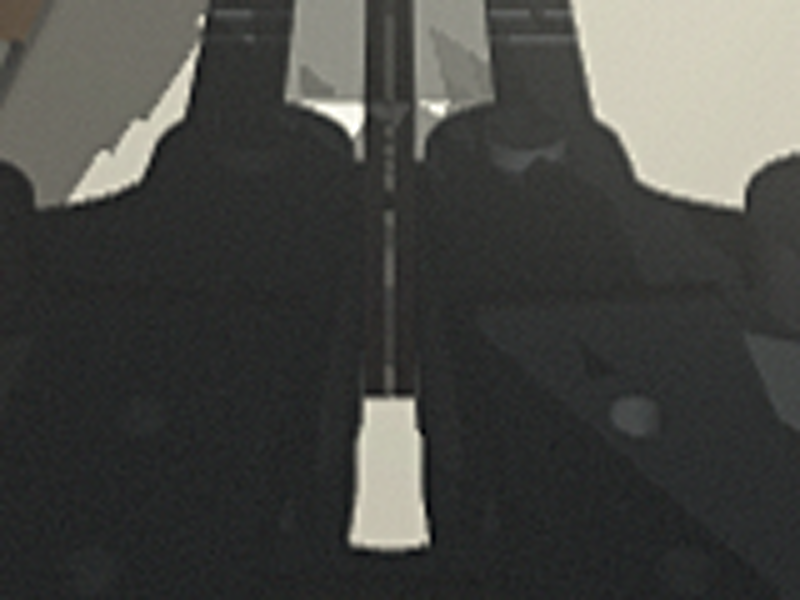

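The gripper hides the head from here; I'll look from beyond the mouth, turning the tool to the worm's stroke direction on the way.

Emit:
{"method": "send_rows", "body": {
  "plan": [
    {"turn": [0,0,-5],"slide": [-25,2,-10],"fingers": -1},
    {"turn": [0,0,-10],"slide": [-55,4,-20],"fingers": -1},
    {"turn": [0,0,-15],"slide": [-90,6,-24],"fingers": -1},
    {"turn": [0,0,-15],"slide": [-120,8,-24],"fingers": -1},
    {"turn": [0,0,-15],"slide": [-140,8,-24],"fingers": -1},
    {"turn": [0,0,-15],"slide": [-150,8,-24],"fingers": -1},
    {"turn": [0,0,-15],"slide": [-150,8,-24],"fingers": -1},
    {"turn": [0,0,-15],"slide": [-150,8,-24],"fingers": -1}
  ]
}}

```text
time: 10.1
eef_pos: [0.5592, -0.0809, 0.1986]
eef_rot: [[-0.706, 0.708, -0.003], [0.708, 0.706, 0.002], [0.003, -0.001, -1.0]]
wrist_force: [0.4, 0.2, 0.0]
gripper_width: -0.002
gripper_force: 0.0
```

```bash
sed -i 's/b:b+120,a:a+160/b:b+150,a:a+200/; s/u-80/u-100/; s/v-60/v-75/;s/fx=5,fy=5/fx=4,fy=4/' look.py; python3 look.py w4
```

```text
10.1 [ 0.5592308  -0.08086813  0.19864958] [-0.70620319  0.70800075  0.00346429]
[291.78153986 150.93283786] 191 75
```

View pics/w4.png

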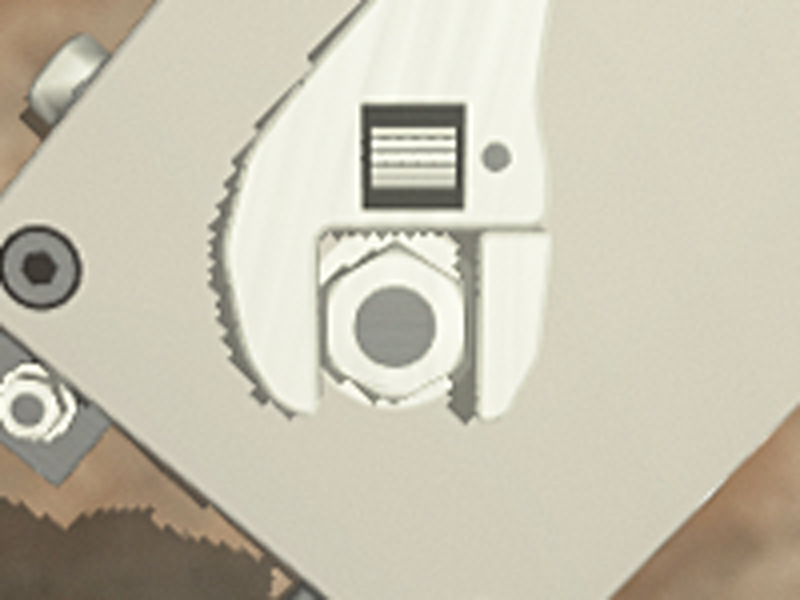

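The jaws straddle the hexagon squarely, with gaps left and right of the plug (396,327); the worm's roller is centred at (414,157) in the crop.

```bash
python3 - <<'E'
from h import *
z=np.load("w4.npz"); im,d,K,W=[z[k] for k in("im","d","K","W")]
f=lambda a,b,h: onplane(K,W,191+a/4,75+b/4,h).round(4)
w=f(414,156,.0556); p=f(396,327,.053); print("worm",w,"plug",p,"window depth",cloud(d,K,W)[75+39,191+103])
s=robot.read_state(); R=s["eef_rot"]; print("tool delta mm",(R.T@(np.append(w[:2],.0566)-s["eef_pos"])*1000).round(1))
E
```

```text
worm [ 0.5218 -0.034   0.0556] plug [ 0.5424 -0.0593  0.053 ] window depth [ 0.52141133 -0.03427105  0.05903814]
tool delta mm [ 58.6   6.4 142.7]
```

Emit:
{"method": "send_rows", "body": {
  "plan": [
    {"turn": [0,0,0],"slide": [25,3,30],"fingers": -1},
    {"turn": [0,0,0],"slide": [50,6,65],"fingers": -1},
    {"turn": [0,0,0],"slide": [64,6.4,100],"fingers": -1},
    {"turn": [0,0,0],"slide": [66,6.4,120],"fingers": -1},
    {"turn": [0,0,0],"slide": [66,6.4,132],"fingers": -1},
    {"turn": [0,0,0],"slide": [66,6.4,138],"fingers": -1},
    {"turn": [0,0,0],"slide": [66,6.4,141],"fingers": -1},
    {"turn": [0,0,0],"slide": [66,6.4,143],"fingers": -1},
    {"turn": [0,0,0],"slide": [66,6.4,143],"fingers": -1},
    {"turn": [0,0,0],"slide": [66,6.4,143],"fingers": -1}
  ]
}}

```text
time: 10.98
eef_pos: [0.5188, -0.03, 0.0582]
eef_rot: [[-0.707, 0.707, 0.002], [0.707, 0.707, -0.0], [-0.002, 0.001, -1.0]]
wrist_force: [-0.6, -0.0, 0.0]
gripper_width: 0.003
gripper_force: 0.0
```

Emit:
{"method": "send_rows", "body": {
  "plan": [
    {"turn": [0,0,0],"slide": [3,0,1],"fingers": -1},
    {"turn": [0,0,0],"slide": [3,0,2],"fingers": -1},
    {"turn": [0,0,0],"slide": [3,0,3],"fingers": -1},
    {"turn": [0,0,0],"slide": [3,0,3],"fingers": -1}
  ]
}}

```text
time: 11.32
eef_pos: [0.5166, -0.0278, 0.0562]
eef_rot: [[-0.707, 0.707, 0.002], [0.707, 0.707, -0.0], [-0.002, 0.001, -1.0]]
wrist_force: [-3.6, 1.3, 12.5]
gripper_width: -0.001
gripper_force: 6.5
```

Emit:
{"method": "send_rows", "body": {
  "plan": [
    {"turn": [0,0,0],"slide": [0,0,-0.3],"fingers": -1},
    {"turn": [0,0,0],"slide": [-3,0,-0.3],"fingers": -1},
    {"turn": [0,0,0],"slide": [-6,0,-0.3],"fingers": -1},
    {"turn": [0,0,0],"slide": [-9,0,-0.3],"fingers": -1}
  ]
}}

```text
time: 11.65
eef_pos: [0.5221, -0.0334, 0.0563]
eef_rot: [[-0.707, 0.707, 0.0], [0.707, 0.707, 0.001], [0.0, 0.001, -1.0]]
wrist_force: [-4.6, 4.5, 14.4]
gripper_width: -0.001
gripper_force: 6.9
```

Emit:
{"method": "send_rows", "body": {
  "plan": [
    {"turn": [0,0,0],"slide": [-3,0,-0.4],"fingers": -1},
    {"turn": [0,0,0],"slide": [-6,0,-0.4],"fingers": -1},
    {"turn": [0,0,0],"slide": [-9,0,-0.4],"fingers": -1},
    {"turn": [0,0,0],"slide": [-9,0,-0.4],"fingers": -1}
  ]
}}

```text
time: 11.98
eef_pos: [0.5288, -0.0401, 0.0561]
eef_rot: [[-0.707, 0.707, 0.0], [0.707, 0.707, 0.001], [0.0, 0.001, -1.0]]
wrist_force: [-2.1, 2.1, 7.6]
gripper_width: -0.0
gripper_force: 3.1
```

Emit:
{"method": "send_rows", "body": {
  "plan": [
    {"turn": [0,0,0],"slide": [1,0,-5],"fingers": -1},
    {"turn": [0,0,0],"slide": [10,0,-6],"fingers": -1},
    {"turn": [0,0,0],"slide": [18,0,-5],"fingers": -1},
    {"turn": [0,0,0],"slide": [18,0,-2],"fingers": -1},
    {"turn": [0,0,0],"slide": [18,0,0],"fingers": -1},
    {"turn": [0,0,0],"slide": [18,0,0],"fingers": -1},
    {"turn": [0,0,0],"slide": [15,0,0],"fingers": -1},
    {"turn": [0,0,0],"slide": [12,0,0],"fingers": -1},
    {"turn": [0,0,0],"slide": [9,0,0],"fingers": -1},
    {"turn": [0,0,0],"slide": [6,0,0],"fingers": -1},
    {"turn": [0,0,0],"slide": [3,0,0],"fingers": -1},
    {"turn": [0,0,0],"slide": [1,0,0],"fingers": -1}
  ]
}}

```text
time: 12.98
eef_pos: [0.5275, -0.0394, 0.0562]
eef_rot: [[-0.707, 0.707, -0.001], [0.707, 0.707, 0.0], [0.001, -0.0, -1.0]]
wrist_force: [-3.3, 1.0, 11.1]
gripper_width: 0.001
gripper_force: 5.8
```

Emit:
{"method": "send_rows", "body": {
  "plan": [
    {"turn": [0,0,0],"slide": [0,0,-5],"fingers": -1},
    {"turn": [0,0,0],"slide": [9,0,-6],"fingers": -1},
    {"turn": [0,0,0],"slide": [17,0,-5],"fingers": -1},
    {"turn": [0,0,0],"slide": [17,0,-2],"fingers": -1},
    {"turn": [0,0,0],"slide": [17,0,0],"fingers": -1},
    {"turn": [0,0,0],"slide": [17,0,0],"fingers": -1},
    {"turn": [0,0,0],"slide": [14,0,0],"fingers": -1},
    {"turn": [0,0,0],"slide": [11,0,0],"fingers": -1},
    {"turn": [0,0,0],"slide": [8,0,0],"fingers": -1},
    {"turn": [0,0,0],"slide": [5,0,0],"fingers": -1},
    {"turn": [0,0,0],"slide": [2,0,0],"fingers": -1},
    {"turn": [0,0,0],"slide": [0,0,0],"fingers": -1}
  ]
}}

```text
time: 13.98
eef_pos: [0.5277, -0.0391, 0.0562]
eef_rot: [[-0.707, 0.707, -0.0], [0.707, 0.707, 0.001], [0.0, 0.0, -1.0]]
wrist_force: [-3.7, 3.5, 13.8]
gripper_width: 0.001
gripper_force: 6.7
```

Emit:
{"method": "send_rows", "body": {
  "plan": [
    {"turn": [0,0,0],"slide": [0,0,-5],"fingers": -1},
    {"turn": [0,0,0],"slide": [9,0,-6],"fingers": -1},
    {"turn": [0,0,0],"slide": [17,0,-5],"fingers": -1},
    {"turn": [0,0,0],"slide": [17,0,-2],"fingers": -1},
    {"turn": [0,0,0],"slide": [17,0,0],"fingers": -1},
    {"turn": [0,0,0],"slide": [17,0,0],"fingers": -1},
    {"turn": [0,0,0],"slide": [14,0,0],"fingers": -1},
    {"turn": [0,0,0],"slide": [11,0,0],"fingers": -1},
    {"turn": [0,0,0],"slide": [8,0,0],"fingers": -1},
    {"turn": [0,0,0],"slide": [5,0,0],"fingers": -1},
    {"turn": [0,0,0],"slide": [2,0,0],"fingers": -1},
    {"turn": [0,0,0],"slide": [0,0,0],"fingers": -1}
  ]
}}

```text
time: 14.98
eef_pos: [0.5274, -0.0387, 0.0562]
eef_rot: [[-0.707, 0.707, -0.001], [0.707, 0.707, 0.001], [0.001, 0.0, -1.0]]
wrist_force: [-5.0, 3.7, 17.7]
gripper_width: 0.001
gripper_force: 8.4
```

Emit:
{"method": "send_rows", "body": {
  "plan": [
    {"turn": [0,0,0],"slide": [0,0,-5],"fingers": -1},
    {"turn": [0,0,0],"slide": [9,0,-6],"fingers": -1},
    {"turn": [0,0,0],"slide": [17,0,-5],"fingers": -1},
    {"turn": [0,0,0],"slide": [17,0,-2],"fingers": -1},
    {"turn": [0,0,0],"slide": [17,0,-0.6],"fingers": -1},
    {"turn": [0,0,0],"slide": [17,0,-0.6],"fingers": -1},
    {"turn": [0,0,0],"slide": [14,0,-0.6],"fingers": -1},
    {"turn": [0,0,0],"slide": [11,0,-0.6],"fingers": -1},
    {"turn": [0,0,0],"slide": [8,0,-0.6],"fingers": -1}
  ]
}}

```text
time: 15.73
eef_pos: [0.5203, -0.0322, 0.0563]
eef_rot: [[-0.708, 0.707, -0.003], [0.707, 0.708, 0.002], [0.004, -0.001, -1.0]]
wrist_force: [-6.8, 5.7, 16.2]
gripper_width: 0.004
gripper_force: 8.1
```

Emit:
{"method": "send_rows", "body": {
  "plan": [
    {"turn": [0,0,0],"slide": [-3,0,0],"fingers": -1},
    {"turn": [0,0,0],"slide": [-6,0,0],"fingers": -1},
    {"turn": [0,0,0],"slide": [-8,0,0],"fingers": -1}
  ]
}}

```text
time: 15.98
eef_pos: [0.5264, -0.0379, 0.0562]
eef_rot: [[-0.707, 0.707, -0.003], [0.707, 0.707, 0.003], [0.004, -0.0, -1.0]]
wrist_force: [-7.5, 7.1, 17.0]
gripper_width: 0.001
gripper_force: 8.7
```

Emit:
{"method": "send_rows", "body": {
  "plan": [
    {"turn": [0,0,0],"slide": [0,0,-5],"fingers": -1},
    {"turn": [0,0,0],"slide": [9,0,-6],"fingers": -1},
    {"turn": [0,0,0],"slide": [17,0,-5],"fingers": -1},
    {"turn": [0,0,0],"slide": [17,0,-2],"fingers": -1},
    {"turn": [0,0,0],"slide": [17,0,-0.7],"fingers": -1},
    {"turn": [0,0,0],"slide": [17,0,-0.7],"fingers": -1},
    {"turn": [0,0,0],"slide": [14,0,-0.7],"fingers": -1},
    {"turn": [0,0,0],"slide": [11,0,-0.7],"fingers": -1},
    {"turn": [0,0,0],"slide": [8,0,-0.7],"fingers": -1}
  ]
}}

```text
time: 16.73
eef_pos: [0.52, -0.032, 0.0563]
eef_rot: [[-0.707, 0.707, -0.005], [0.707, 0.707, 0.003], [0.006, -0.001, -1.0]]
wrist_force: [-6.9, 7.6, 12.9]
gripper_width: 0.001
gripper_force: 6.5
```

Emit:
{"method": "send_rows", "body": {
  "plan": [
    {"turn": [0,0,0],"slide": [-3,0,0],"fingers": -1},
    {"turn": [0,0,0],"slide": [-6,0,0],"fingers": -1},
    {"turn": [0,0,0],"slide": [-8,0,0],"fingers": -1}
  ]
}}

```text
time: 16.98
eef_pos: [0.5257, -0.0374, 0.0563]
eef_rot: [[-0.707, 0.707, -0.005], [0.707, 0.707, 0.004], [0.006, -0.001, -1.0]]
wrist_force: [-7.0, 9.1, 13.5]
gripper_width: 0.001
gripper_force: 6.9
```

Emit:
{"method": "send_rows", "body": {
  "plan": [
    {"turn": [0,0,0],"slide": [0,0,-10],"fingers": -1},
    {"turn": [0,0,0],"slide": [0,0,-40],"fingers": -1},
    {"turn": [0,0,0],"slide": [-20,-2,-75],"fingers": -1},
    {"turn": [0,0,0],"slide": [-40,-5,-110],"fingers": -1},
    {"turn": [0,0,0],"slide": [-55,-7,-135],"fingers": -1},
    {"turn": [0,0,0],"slide": [-55,-7,-143],"fingers": -1},
    {"turn": [0,0,0],"slide": [-55,-7,-143],"fingers": -1},
    {"turn": [0,0,0],"slide": [-55,-7,-143],"fingers": -1}
  ]
}}

```text
time: 17.65
eef_pos: [0.5612, -0.0833, 0.1984]
eef_rot: [[-0.707, 0.707, -0.001], [0.707, 0.707, 0.0], [0.001, -0.0, -1.0]]
wrist_force: [-1.0, 0.3, -0.3]
gripper_width: 0.002
gripper_force: 0.0
```

```bash
python3 look.py w5
```

```text
17.65 [ 0.56121668 -0.08327238  0.19842288] [-0.70692104  0.70729159  0.00111532]
[292.08604188 146.49966754] 192 71
```

View pics/w5.png

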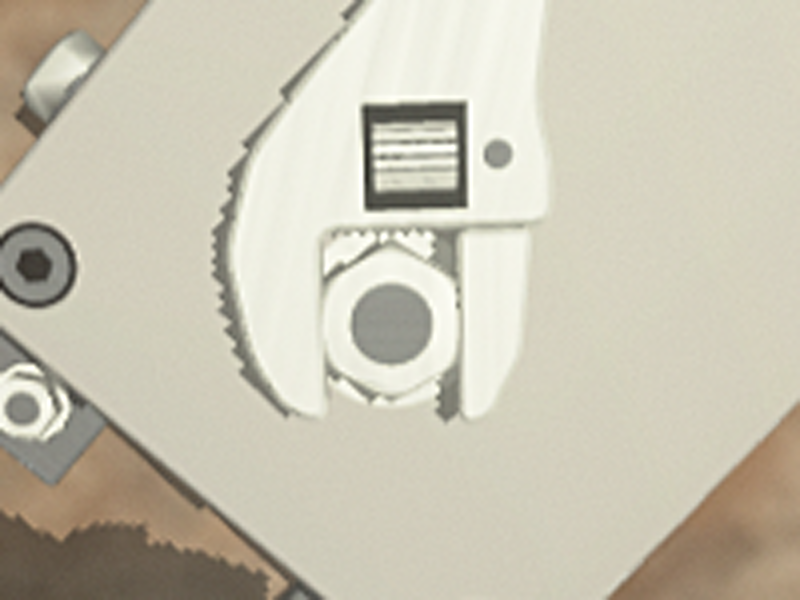

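The jaws (inner edges at 323 and 461) now close on the hexagon's flats (325 to 459), which is about 27 mm. One more stroke to make sure it is stalled tight.

Emit:
{"method": "send_rows", "body": {
  "plan": [
    {"turn": [0,0,0],"slide": [25,3,35],"fingers": -1},
    {"turn": [0,0,0],"slide": [50,6,70],"fingers": -1},
    {"turn": [0,0,0],"slide": [68,7.5,105],"fingers": -1},
    {"turn": [0,0,0],"slide": [70,7.5,125],"fingers": -1},
    {"turn": [0,0,0],"slide": [70,7.5,136],"fingers": -1},
    {"turn": [0,0,0],"slide": [70,7.5,140],"fingers": -1},
    {"turn": [0,0,0],"slide": [70,7.5,142],"fingers": -1},
    {"turn": [0,0,0],"slide": [70,7.5,142.5],"fingers": -1},
    {"turn": [0,0,0],"slide": [70,7.5,142.5],"fingers": -1}
  ]
}}

```text
time: 18.45
eef_pos: [0.5131, -0.0266, 0.0555]
eef_rot: [[-0.707, 0.707, -0.009], [0.707, 0.707, 0.003], [0.009, -0.004, -1.0]]
wrist_force: [-9.2, 4.3, 4.1]
gripper_width: 0.002
gripper_force: 4.1
```

Emit:
{"method": "send_rows", "body": {
  "plan": [
    {"turn": [0,0,0],"slide": [0,0,-4],"fingers": -1},
    {"turn": [0,0,0],"slide": [-4,0,-4],"fingers": -1},
    {"turn": [0,0,0],"slide": [-4,0,-1.5],"fingers": -1},
    {"turn": [0,0,0],"slide": [-4,0,-0.5],"fingers": -1},
    {"turn": [0,0,0],"slide": [-4,0,-0.5],"fingers": -1}
  ]
}}

```text
time: 18.87
eef_pos: [0.5205, -0.0318, 0.0569]
eef_rot: [[-0.707, 0.707, -0.0], [0.707, 0.707, 0.0], [0.0, -0.0, -1.0]]
wrist_force: [-1.3, -0.4, 0.3]
gripper_width: -0.0
gripper_force: 0.0
```

Free of contact just above the worm. Press and drag.

Emit:
{"method": "send_rows", "body": {
  "plan": [
    {"turn": [0,0,0],"slide": [5,0,0],"fingers": -1},
    {"turn": [0,0,0],"slide": [5,0,1.0],"fingers": -1},
    {"turn": [0,0,0],"slide": [5,0,1.6],"fingers": -1},
    {"turn": [0,0,0],"slide": [5,0,1.6],"fingers": -1},
    {"turn": [0,0,0],"slide": [2,0,1.6],"fingers": -1},
    {"turn": [0,0,0],"slide": [-1,0,1.6],"fingers": -1},
    {"turn": [0,0,0],"slide": [-4,0,1.6],"fingers": -1}
  ]
}}

```text
time: 19.45
eef_pos: [0.5213, -0.0323, 0.0563]
eef_rot: [[-0.707, 0.707, -0.004], [0.707, 0.707, 0.003], [0.005, -0.0, -1.0]]
wrist_force: [-6.8, 8.3, 13.1]
gripper_width: -0.0
gripper_force: 6.8
```

Emit:
{"method": "send_rows", "body": {
  "plan": [
    {"turn": [0,0,0],"slide": [-3,0,0],"fingers": -1},
    {"turn": [0,0,0],"slide": [-6,0,0],"fingers": -1},
    {"turn": [0,0,0],"slide": [-8,0,0],"fingers": -1}
  ]
}}

```text
time: 19.7
eef_pos: [0.5266, -0.0374, 0.0562]
eef_rot: [[-0.707, 0.707, -0.005], [0.707, 0.707, 0.004], [0.006, -0.0, -1.0]]
wrist_force: [-7.7, 10.2, 14.1]
gripper_width: 0.002
gripper_force: 7.2
```

Emit:
{"method": "send_rows", "body": {
  "plan": [
    {"turn": [0,0,0],"slide": [0,0,-15],"fingers": -1},
    {"turn": [0,0,0],"slide": [0,0,-45],"fingers": -1},
    {"turn": [0,0,5],"slide": [25,1,-60],"fingers": -1},
    {"turn": [0,0,10],"slide": [60,2,-60],"fingers": -1},
    {"turn": [0,0,15],"slide": [100,4,-60],"fingers": -1},
    {"turn": [0,0,15],"slide": [140,5,-60],"fingers": -1},
    {"turn": [0,0,15],"slide": [170,5,-60],"fingers": -1},
    {"turn": [0,0,15],"slide": [178,5,-60],"fingers": -1},
    {"turn": [0,0,15],"slide": [178,5,-60],"fingers": -1},
    {"turn": [0,0,15],"slide": [178,5,-40],"fingers": -1},
    {"turn": [0,0,15],"slide": [178,5,-20],"fingers": -1},
    {"turn": [0,0,15],"slide": [178,5,-9],"fingers": -1}
  ]
}}

```text
time: 20.7
eef_pos: [0.4077, 0.0885, 0.0636]
eef_rot: [[-0.5, 0.866, 0.001], [0.866, 0.5, -0.0], [-0.001, 0.0, -1.0]]
wrist_force: [-0.8, -0.7, -0.1]
gripper_width: 0.002
gripper_force: 0.0
```

Emit:
{"method": "send_rows", "body": {
  "plan": [
    {"turn": [0,0,0],"slide": [0,0,0],"fingers": -1},
    {"turn": [0,0,0],"slide": [0,0,0],"fingers": -1}
  ]
}}

```text
time: 20.87
eef_pos: [0.4075, 0.0886, 0.0645]
eef_rot: [[-0.499, 0.866, -0.001], [0.866, 0.499, -0.0], [0.0, -0.001, -1.0]]
wrist_force: [0.8, -0.1, 0.5]
gripper_width: 0.002
gripper_force: 0.0
```

Emit:
{"method": "send_rows", "body": {
  "plan": [
    {"turn": [0,0,0],"slide": [0,0,10],"fingers": -1},
    {"turn": [0,0,0],"slide": [0,0,17],"fingers": -1},
    {"turn": [0,0,0],"slide": [0,5,17],"fingers": -1},
    {"turn": [0,0,0],"slide": [0,10,17],"fingers": -1},
    {"turn": [0,0,0],"slide": [0,13,17],"fingers": -1},
    {"turn": [0,0,0],"slide": [0,16,17],"fingers": -1},
    {"turn": [0,0,0],"slide": [0,18,17],"fingers": -1},
    {"turn": [0,0,0],"slide": [0,18,17],"fingers": -1}
  ]
}}

```text
time: 21.53
eef_pos: [0.4223, 0.0982, 0.0479]
eef_rot: [[-0.501, 0.866, -0.0], [0.866, 0.501, -0.001], [-0.0, -0.001, -1.0]]
wrist_force: [-2.5, -0.9, 0.8]
gripper_width: 0.003
gripper_force: 1.0
```

Emit:
{"method": "send_rows", "body": {
  "plan": [
    {"turn": [0,0,1],"slide": [0.4,3.4,0],"fingers": -1},
    {"turn": [0,0,2],"slide": [0.7,6.9,0],"fingers": -1},
    {"turn": [0,0,4],"slide": [1.2,13.7,0],"fingers": -1},
    {"turn": [0,0,6],"slide": [1.5,20.6,0],"fingers": -1},
    {"turn": [0,0,8],"slide": [1.5,27.5,0],"fingers": -1},
    {"turn": [0,0,10],"slide": [1.3,34.4,0],"fingers": -1},
    {"turn": [0,0,12],"slide": [0.8,41.3,0],"fingers": -1},
    {"turn": [0,0,14],"slide": [0.1,48.1,0],"fingers": -1},
    {"turn": [0,0,16],"slide": [-0.8,55,0],"fingers": -1},
    {"turn": [0,0,18],"slide": [-2,61.8,0],"fingers": -1},
    {"turn": [0,0,18],"slide": [-2,61.8,0],"fingers": -1}
  ]
}}

```text
time: 22.45
eef_pos: [0.4769, 0.1277, 0.0476]
eef_rot: [[-0.206, 0.979, -0.001], [0.979, 0.206, 0.0], [0.0, -0.001, -1.0]]
wrist_force: [-0.9, -2.1, 0.9]
gripper_width: 0.003
gripper_force: 0.9
```

Emit:
{"method": "send_rows", "body": {
  "plan": [
    {"turn": [0,0,2],"slide": [0.7,6.9,0],"fingers": -1},
    {"turn": [0,0,4],"slide": [1.2,13.7,0],"fingers": -1},
    {"turn": [0,0,6],"slide": [1.5,20.6,0],"fingers": -1},
    {"turn": [0,0,8],"slide": [1.5,27.5,0],"fingers": -1},
    {"turn": [0,0,9],"slide": [1.4,31,0],"fingers": -1},
    {"turn": [0,0,10],"slide": [1.3,34.4,0],"fingers": -1},
    {"turn": [0,0,10],"slide": [1.3,34.4,0],"fingers": -1}
  ]
}}

```text
time: 23.03
eef_pos: [0.5098, 0.136, 0.0475]
eef_rot: [[-0.035, 0.999, -0.001], [0.999, 0.035, 0.0], [0.0, -0.001, -1.0]]
wrist_force: [-3.0, -0.7, 1.6]
gripper_width: -0.003
gripper_force: 1.7
```

Emit:
{"method": "send_rows", "body": {
  "plan": [
    {"turn": [0,0,1],"slide": [0.4,3.4,0],"fingers": -1},
    {"turn": [0,0,1.5],"slide": [0.5,5.2,0],"fingers": -1},
    {"turn": [0,0,2],"slide": [0.7,6.9,0],"fingers": -1},
    {"turn": [0,0,2.5],"slide": [0.8,8.6,0],"fingers": -1},
    {"turn": [0,0,2.5],"slide": [0.8,8.6,0],"fingers": -1}
  ]
}}

```text
time: 23.45
eef_pos: [0.519, 0.1372, 0.0477]
eef_rot: [[0.009, 1.0, 0.0], [1.0, -0.009, 0.0], [0.0, 0.0, -1.0]]
wrist_force: [-3.2, -0.5, 0.7]
gripper_width: 0.003
gripper_force: 1.6
```

Emit:
{"method": "send_rows", "body": {
  "plan": [
    {"turn": [0,0,0.5],"slide": [0,1,0],"fingers": -1},
    {"turn": [0,0,0.5],"slide": [0,1.7,0],"fingers": -1},
    {"turn": [0,0,0.5],"slide": [0,1.7,0],"fingers": -1}
  ]
}}

```text
time: 23.7
eef_pos: [0.5206, 0.1373, 0.0477]
eef_rot: [[0.017, 1.0, 0.0], [1.0, -0.017, 0.0], [0.0, 0.0, -1.0]]
wrist_force: [-3.0, 2.0, 0.9]
gripper_width: 0.0
gripper_force: 1.7
```

Emit:
{"method": "send_rows", "body": {
  "plan": [
    {"turn": [0,0,0.3],"slide": [0,1,0],"fingers": -1},
    {"turn": [0,0,0.6],"slide": [0,2,0],"fingers": -1},
    {"turn": [0,0,0.6],"slide": [0,2,0],"fingers": -1}
  ]
}}

```text
time: 23.95
eef_pos: [0.5228, 0.1372, 0.0477]
eef_rot: [[0.028, 1.0, 0.001], [1.0, -0.028, 0.0], [0.0, 0.001, -1.0]]
wrist_force: [-3.5, 2.3, -0.9]
gripper_width: -0.002
gripper_force: 1.5
```

Emit:
{"method": "send_rows", "body": {
  "plan": [
    {"turn": [0,0,0.2],"slide": [0,0.7,0],"fingers": -1},
    {"turn": [0,0,0.2],"slide": [0,0.7,0],"fingers": -1}
  ]
}}

```text
time: 24.12
eef_pos: [0.5233, 0.1371, 0.0477]
eef_rot: [[0.032, 1.0, 0.0], [1.0, -0.032, 0.0], [0.0, 0.0, -1.0]]
wrist_force: [-3.1, 2.3, -0.9]
gripper_width: -0.001
gripper_force: 1.5
```

Emit:
{"method": "send_rows", "body": {
  "plan": [
    {"turn": [0,0,0.2],"slide": [0,0.7,0],"fingers": -1},
    {"turn": [0,0,0.2],"slide": [0,0.7,0],"fingers": -1}
  ]
}}

```text
time: 24.28
eef_pos: [0.5238, 0.137, 0.0477]
eef_rot: [[0.035, 0.999, -0.0], [0.999, -0.035, 0.0], [0.0, -0.0, -1.0]]
wrist_force: [-3.7, 2.7, 0.1]
gripper_width: -0.001
gripper_force: 1.6
```

Emit:
{"method": "send_rows", "body": {
  "plan": [
    {"turn": [0,0,0],"slide": [0,0.7,0],"fingers": -1},
    {"turn": [0,0,0],"slide": [0,1.2,0],"fingers": -1},
    {"turn": [0,0,0],"slide": [0,1.2,0],"fingers": -1}
  ]
}}

```text
time: 24.53
eef_pos: [0.5245, 0.137, 0.0476]
eef_rot: [[0.035, 0.999, -0.001], [0.999, -0.035, 0.0], [0.0, -0.001, -1.0]]
wrist_force: [-4.1, 3.3, -0.1]
gripper_width: 0.005
gripper_force: 2.3
```

Emit:
{"method": "send_rows", "body": {
  "plan": [
    {"turn": [0,0,0],"slide": [0,0.7,0],"fingers": -1},
    {"turn": [0,0,0],"slide": [0,0.7,0],"fingers": -1}
  ]
}}

```text
time: 24.7
eef_pos: [0.5249, 0.137, 0.0475]
eef_rot: [[0.035, 0.999, -0.002], [0.999, -0.035, 0.0], [0.0, -0.002, -1.0]]
wrist_force: [-5.7, 3.0, 1.3]
gripper_width: -0.002
gripper_force: 2.6
```

Emit:
{"method": "send_rows", "body": {
  "plan": [
    {"turn": [0,0,0],"slide": [0,0.5,0],"fingers": -1},
    {"turn": [0,0,0],"slide": [0,0.5,0],"fingers": -1}
  ]
}}

```text
time: 24.87
eef_pos: [0.5252, 0.1371, 0.0475]
eef_rot: [[0.035, 0.999, -0.002], [0.999, -0.035, 0.0], [0.0, -0.002, -1.0]]
wrist_force: [-7.2, 3.1, 1.2]
gripper_width: -0.002
gripper_force: 3.0
```

Emit:
{"method": "send_rows", "body": {
  "plan": [
    {"turn": [0,0,0],"slide": [0,-10,0],"fingers": -1},
    {"turn": [0,0,0],"slide": [0,-30,0],"fingers": -1},
    {"turn": [0,0,0],"slide": [0,-40,-25],"fingers": -1},
    {"turn": [0,0,0],"slide": [0,-40,-60],"fingers": -1},
    {"turn": [0,0,0],"slide": [-30,-25,-95],"fingers": -1},
    {"turn": [0,0,0],"slide": [-60,-10,-125],"fingers": -1},
    {"turn": [0,0,0],"slide": [-95,5,-145],"fingers": -1},
    {"turn": [0,0,0],"slide": [-130,20,-152],"fingers": -1},
    {"turn": [0,0,0],"slide": [-165,31,-152],"fingers": -1},
    {"turn": [0,0,0],"slide": [-200,31,-152],"fingers": -1},
    {"turn": [0,0,0],"slide": [-224,31,-152],"fingers": -1},
    {"turn": [0,0,0],"slide": [-224,31,-152],"fingers": -1}
  ]
}}

```text
time: 25.87
eef_pos: [0.5502, -0.0942, 0.2003]
eef_rot: [[0.04, 0.999, 0.003], [0.999, -0.04, -0.004], [-0.004, 0.003, -1.0]]
wrist_force: [0.2, 0.3, 1.6]
gripper_width: -0.0
gripper_force: 0.0
```

Emit:
{"method": "send_rows", "body": {
  "plan": [
    {"turn": [0,0,0],"slide": [0,0,0],"fingers": -1},
    {"turn": [0,0,0],"slide": [0,0,0],"fingers": -1}
  ]
}}

```text
time: 26.03
eef_pos: [0.5495, -0.0882, 0.1999]
eef_rot: [[0.036, 0.999, 0.001], [0.999, -0.036, -0.0], [-0.0, 0.001, -1.0]]
wrist_force: [-0.0, 0.0, 0.4]
gripper_width: -0.003
gripper_force: 0.0
```

```bash
python3 look.py w6; python3 - <<'E'
from h import *
z=np.load("w6.npz"); im,d,K,W=[z[k] for k in("im","d","K","W")]
P=cloud(d,K,W); c=np.array([.5415,-.0592])
m=(d>0)&(np.hypot(*(P[...,:2]-c).transpose(2,0,1))<.012)&(P[...,2]>.04); print(np.median(P[m][:,2]))
m=(abs(P[...,2]-.055)<.004)&(P[...,1]>.0)&(P[...,1]<.2)&(abs(P[...,0]-.54)<.07); Q=P[m]
if len(Q)>50: f=np.polyfit(Q[:,1],Q[:,0],1); print("handle angle",90-np.degrees(np.arctan(f[0])),len(Q),Q[:,1].min(),Q[:,1].max())
E
```

```text
26.0333 [ 0.54949031 -0.08818597  0.19993154] [ 3.57397788e-02  9.99361080e-01 -3.16561421e-04]
[270.91220457 149.82620007] 170 74
0.27771209265913527
handle angle 88.33125518286998 2925 8.462473372626567e-06 0.04952737174518505
```

View pics/w6.png

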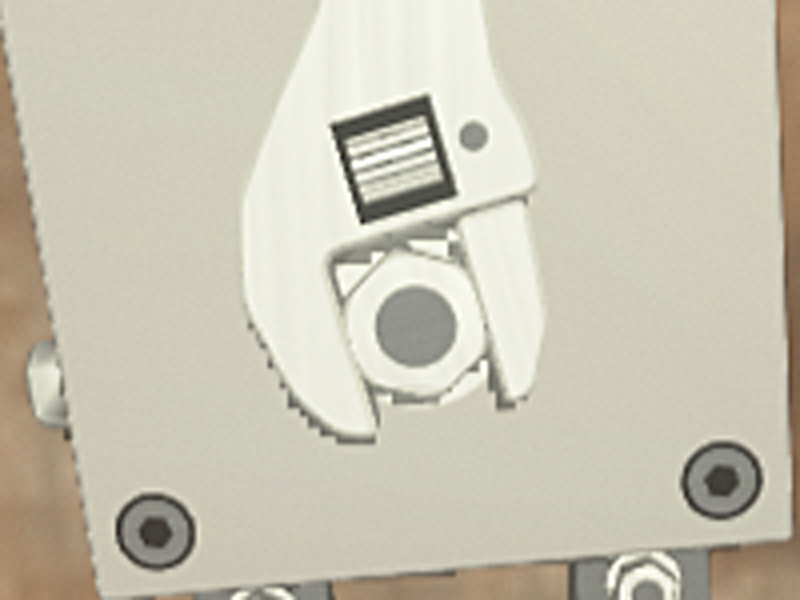

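The wrench is snug on the hexagon at (416,326). The handle is at 88.3°, which is the predicted stop angle, and the arm is clear of everything.

```bash
python3 -c "
from workcell import robot
print(robot.sign_off())"
```

```text
the job is handed in; nothing more can be done
None
```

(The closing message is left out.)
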